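# Bed the parrot's feed tile with the spring clip

### The arm

A 6-joint arm with a two-finger parallel gripper is mounted at the origin on the work surface. World frame = base frame: x ahead of the robot, y to its left, z up, the work surface at z = 0. Lengths are in m, angles in rad, forces in N, time in s.
With the tool pointing down it reaches from about 0.3 to 0.75 m from the base axis. Payload 8.5 kg.
Tool frame: the origin (TCP) lies midway between the tips of the shut fingers; the grasp point (between the pads) lies behind it (arm.grip_point_offset is the z of the grasp point in the tool frame, in m); z points along the fingers, y is the line along which they close (so a half turn about z gives the same grasp; the last joint's range is limited). The gripper opens to 85 mm and grips with 20 to 120 N. Pads are 22 mm wide; open, the fingers measure 114 mm over their backs; the gripper's body (76 mm by 85 mm) begins 54 mm behind the grasp point. The pads swing forward as they close: fully open they stand 13 mm farther back than shut.
Start: joints at [0.939, 0.381, 1.297, -0, 1.464, -0.215], TCP at [0.223, 0.503, 0.231] pointing down, gripper open.
Joint ranges: [-3.11, 3.11], [-0.89, 2.33], [0.22, 2.48], [-1.42, 4.56], [0.17, 2.85], [-2.88, 2.88]. Speed limits (rad/s): [2.39, 2.39, 3.14, 3.14, 3.14, 3.14].

### API

Orientations are given as [roll, pitch, yaw] about the fixed x, y, z axes, in that order (R = Rz(yaw) Ry(pitch) Rx(roll)).
In Python, from station import arm, fingers, kinematics, cams, hand_in gives the robot as it stands. Calls block until the motion is done:
- arm.reach(position, orientation): joint-space move of the TCP to a pose.
- arm.move_straight(position, feed=0.15, rot=None, guard=None): straight line of the TCP; rot=None keeps the orientation; feed is the mean speed in m/s. With guard (N) it stops when the force on the tool has changed by that much, and returns True; else False.
- arm.movej(angles): joint-space move.
- fingers.command_gripper(opening, f_grip=None): finger opening in m; f_grip is the grip in N (None keeps the last); returns when the fingers have stopped.
- arm.dwell(seconds).
- kinematics.ik(position, orientation): joint angles nearest the present ones, or None.
- arm.sense(): the state.
- cams.snapshot(name): name is "side" or "top" or "wrist"; returns a dict with "color" (420x560x3 uint8, red, green, blue), "intrinsics" (3x3 intrinsics, pixels), "extrinsics" (4x4, takes a point from world to camera coordinates); the wrist camera has in their place "mount" (4x4, takes a point from camera to tool coordinates, whose origin is the TCP and whose axes are the flange's). Camera axes: x right, y down, z forward; pixel columns grow to the right and rows downward; lengths in m; the calibration is good to about 2 mm. A picture is of the moment at which its call begins: read the wrist's pose just before it. There is no depth.
A pose or a line that the arm cannot do raises arm.Unreachable and nothing moves.
- hand_in(): hands the job in; it is judged then, once.
Trained networks look in a picture, given as the dict that the camera call returned (one of the last four; its "shot" number tells which), for a name from the list of things; names that differ only in an ending like _2 or _b are one class to them, and where a whole thing is asked for, a point or a joint stands for the part that bears it (a point fixed in the world has none). Each returns a list of dicts, best first, with "conf" (0 to 1); they miss things now and then, are a little off and sometimes report something else, mostly with a low value. They report only what shows in the picture. A call takes as long as a camera call. They do not tell look-alikes from the thing itself.
- cams.silhouettes(name, picture): "pixels" (420x560 bool, what is visible of it) and "location" ([row, column] as shares, 0 to 1, of the picture: columns of its width, rows of its height, amid what is visible of it).
- cams.landmark_of(name, picture): "location" ([row, column] as shares, 0 to 1, of the picture: columns of its width, rows of its height: a listed point, or the origin of a listed thing).
The state is a dict: "time": time; "joints": joint angles; "dq": joint speeds; "effort": joint torques, N m; "position": TCP position; "ee_rot": TCP orientation; "wrist_force": force on the tool from outside, world axes, zero at the start; "moment": the same for the moment, N m; "opening": finger opening in m; "grip_force": force on a finger pad.
Only numpy, scipy, OpenCV 4.12 (cv2) and the standard library are available. Lean on these libraries where they do the work, as an engineer would, in place of code of your own. Each camera call takes 0.05 s, during which the arm holds its last target. There are 200 camera calls.

### The job

The parrot's white feed tile lies loose and a little askew on its teak board. By its red knob, swing the spring clip round its pivot screw onto the tile's near edge and on until it has slid the tile square and flush against the back fence, and press it there steadily for about a second, with about 9 newtons at the tile (never more than 13, or the ceramic chips). Then swing the clip well clear again, about to where it began, and let go, leaving the tile flush; do not touch the tile with the robot or disturb the other things.

Things in the scene. Friction and masses are not known exactly. Their poses are not given: they have to be found in the camera images.
- board: Fixed teak board, 130 x 180 x 18 mm, on the shelf. Origin on its underside; its x axis points to the back fence, z up. The fence is a dark strip 14 mm tall above the board's top, 130 mm long, its inner face at x = +45 mm from the origin. The clip's pivot screw is at x = -30, y = -80 mm.
- tile: Loose glazed white tile with two blue discs, 70 (x) x 110 (y) x 8 mm, about 0.17 kg, slippery (friction about 0.3), flat on the board, underside 18 mm up. Origin at the centre of its underside, x axis to the fence. Starts 5 to 12 mm short of the fence, turned up to 4 degrees; flush home, its origin is at x = +10 mm on the board and its axes are parallel to the board's.
- clip: The spring clip. Origin on its vertical pivot axis, 27 mm above the shelf; y axis along the straight steel lever (14 mm wide, top 44 mm above the shelf) to the knob. Closed: y near parallel to the board's y. Starts 43 to 63 degrees open (counter-clockwise from above, away from the fence). Turns from 23 degrees past closed to 92 open; friction 0.06 N m; stays where left.
- lever_mid (a point): Point on top of the lever, 80 mm from the pivot, 44 mm above the shelf. Below it a springy brass blade carries a downward lug 10 mm thick that pushes the middle of the tile's near edge (at 58 mm a sprung tongue rides onto the tile, about 1 N). The blade is bent by an unknown amount, up to 5 degrees either way, so the lever angle at which it presses is unknown and must be felt.
- pivot (a point): Pivot axis of the clip at the screw head's top, 48 mm above the shelf. With the tile against the fence the clip presses it with about 9 N with the lever somewhere from 4 degrees short of closed to 8 past it, unknown; the push grows by about 2.5 N per mm of knob travel. The clip's force on the tile is about 1.6 times the force across the lever at the knob.
- knob (a point): Grip point on the axis of the clip's red upright round knob, 120 mm from the pivot, 67 mm above the shelf. The knob is 16 mm in diameter and stands from 44 to 86 mm above the shelf; it is a plain post that may be pinched or pushed from either side.
- cups: Bystander: nested green plastic stacking cups, 68 mm wide, 96 mm tall; origin under its centre.
- bell: Bystander: small aluminium bell, 48 mm wide, 50 mm tall; origin under its centre.
- egg: Bystander: yellow plastic foraging egg with a twist cap, standing, 47 mm wide, 60 mm tall; origin under its centre.
- ring: Bystander: flat pink acrylic ring, 80 mm wide, 10 mm tall; origin under its centre.
- dish: Bystander: white ceramic bowl, 100 mm wide, 35 mm tall; origin under its centre.
- perch: Bystander: teak perch dowel, 220 mm along its y axis, with square 26 mm end blocks; origin under its centre.
Mind the look-alikes: they are no part of the job. Several things have the shape of the tile; the one meant has the colours described above.

How it is judged:
By the outcome, as a careful person would: the job done as asked, in the order asked, and still so for the second after the job is handed in, with the robot touching nothing.
It also fails if it takes over 72 s, if anything falls off the work surface, if the arm or the gripper's body presses on something with over 40 N, if the wrist force passes 120 N, or if a joint passes its speed limit or range.

## Working session

There is one attempt and no reset: what is moved stays moved. The work goes in short steps, each a Python script; the robot and the scene stay as the last script left them, time stands still between calls to the robot, and variables do not carry over. Pictures are saved under pics/ and viewed, at most 10 in all, crops included, and the job is handed in when it is done.

```bash
ls; mkdir -p pics; cat > h.py <<'E'
import numpy as np, cv2
from station import arm, fingers, kinematics, cams, hand_in
def ray(s,loc):
    K=np.array(s["intrinsics"]);E=np.array(s["extrinsics"])
    p=np.array([loc[1]*560,loc[0]*420,1.]);d=E[:3,:3].T@np.linalg.solve(K,p);o=-E[:3,:3].T@E[:3,3]
    return o,d
def at_z(s,loc,z):
    o,d=ray(s,loc);return o+d*(z-o[2])/d[2]
def save(s,n):cv2.imwrite("pics/"+n,cv2.cvtColor(s["color"],cv2.COLOR_RGB2BGR))
E
python3 - <<'E'
from h import *
Z=dict(board=.0,tile=.018,clip=.027,lever_mid=.044,pivot=.048,knob=.067,cups=0,bell=0,egg=0,ring=0,dish=0,perch=0)
ims=[]
for n in("top","side"):
    s=cams.snapshot(n);ims.append(s["color"]);save(s,n+".png")
    for k,z in Z.items():
        for d in cams.landmark_of(k,s)[:3]:
            l=d["location"];print(n,k,round(d["conf"],2),np.round([l[1]*560,l[0]*420]),np.round(at_z(s,l,z),3))
print(arm.sense()["time"],arm.grip_point_offset)
E
```

```text
pics
top board 0.72 [310. 213.] [0.602 0.009 0.   ]
top tile 0.64 [311. 212.] [0.604 0.005 0.018]
top tile 0.61 [294. 287.] [0.412 0.053 0.018]
top tile 0.6 [474. 175.] [ 0.693 -0.415  0.018]
top lever_mid 0.57 [330. 245.] [ 0.519 -0.04   0.044]
top pivot 0.54 [345. 215.] [ 0.593 -0.08   0.048]
top pivot 0.28 [310. 214.] [0.597 0.01  0.048]
top knob 0.82 [320. 259.] [ 0.483 -0.014  0.067]
top cups 0.6 [175. 261.] [0.48  0.361 0.   ]
top bell 0.83 [475. 257.] [ 0.482 -0.414  0.   ]
top egg 0.71 [178. 207.] [0.622 0.355 0.   ]
top ring 0.76 [472. 178.] [ 0.686 -0.415  0.   ]
top dish 0.63 [105. 226.] [0.574 0.546 0.   ]
top perch 0.74 [331. 145.] [ 0.78  -0.049  0.   ]
side board 0.91 [280. 209.] [0.592 0.013 0.   ]
side tile 0.98 [279. 203.] [0.601 0.005 0.018]
side tile 0.59 [333. 185.] [ 0.49  -0.164  0.018]
side clip 0.47 [295. 190.] [ 0.583 -0.071  0.027]
side lever_mid 0.68 [317. 134.] [ 0.66  -0.367  0.044]
side lever_mid 0.51 [309. 202.] [ 0.506 -0.024  0.044]
side pivot 0.54 [212. 274.] [0.594 0.377 0.048]
side pivot 0.52 [296. 182.] [ 0.588 -0.081  0.048]
side knob 0.69 [314. 200.] [ 0.486 -0.017  0.067]
side knob 0.65 [367. 153.] [ 0.445 -0.323  0.067]
side cups 0.65 [250. 295.] [0.484 0.353 0.   ]
side cups 0.23 [277. 207.] [0.604 0.009 0.   ]
side bell 0.71 [276. 204.] [ 0.616 -0.004  0.   ]
side bell 0.48 [365. 152.] [ 0.485 -0.409  0.   ]
side egg 0.56 [208. 273.] [0.633 0.348 0.   ]
side egg 0.55 [366. 152.] [ 0.48  -0.412  0.   ]
side ring 0.57 [318. 134.] [ 0.684 -0.426  0.   ]
side ring 0.54 [242. 181.] [ 0.777 -0.045  0.   ]
side dish 0.95 [184. 326.] [0.578 0.528 0.   ]
side perch 0.79 [240. 181.] [ 0.784 -0.038  0.   ]
side perch 0.51 [277. 206.] [0.61  0.002 0.   ]
side perch 0.4 [314. 200.] [ 0.517 -0.083  0.   ]
1.3 -0.0187
```

```bash
python3 -c "
import cv2
a=cv2.imread('pics/top.png')[130:310,230:410];cv2.imwrite('pics/c1.png',cv2.resize(a,(600,600),interpolation=3))"
```

```text
(no output)
```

View pics/top.png

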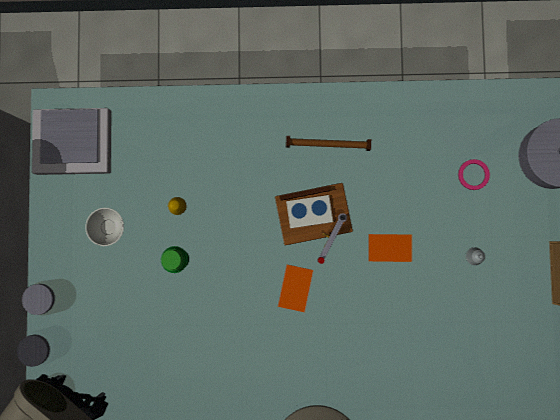

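```bash
sleep 0
```

```text
(no output)
```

View pics/c1.png

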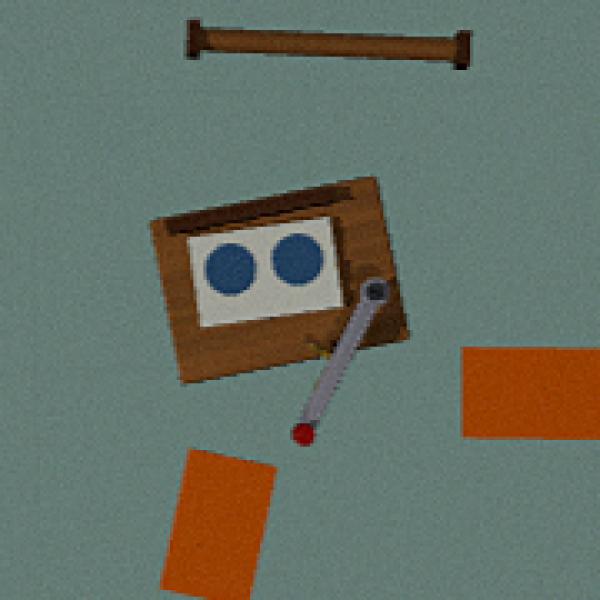

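The tile meant is the white one with two blue discs at about (310,211). The look-alikes are the plain orange plates at (295,287) and (390,248). The red knob is at about (321,259) and the pivot at about (344,216). The crop confirms this. Next I go above the knob for a close look.

```bash
cat >> h.py <<'E'
def wrist():
    st=arm.sense();s=cams.snapshot("wrist")
    from scipy.spatial.transform import Rotation as Ro
    T=np.eye(4);r=np.array(st["ee_rot"]);T[:3,:3]=r if r.shape==(3,3) else Ro.from_euler("xyz",r).as_matrix()
    T[:3,3]=st["position"];s2=dict(s);s2["extrinsics"]=np.linalg.inv(T@np.array(s["mount"]));return s,s2
E
python3 - <<'E'
from h import *
print(arm.sense()["ee_rot"])
t=np.radians(59)
for psi in(t-np.pi/2,t+np.pi/2): print(psi,kinematics.ik([.485,-.015,.22],[np.pi,0,psi]),kinematics.ik([.60,.04,.05],[np.pi,0,psi-.9]))
arm.reach([.485,-.015,.25],[np.pi,0,t-np.pi/2])
fingers.command_gripper(.05)
s,s2=wrist();save(s,"w1.png")
for k,z in dict(board=0,tile=.018,pivot=.048,knob=.067,lever_mid=.044,clip=.027).items():
    for d in cams.landmark_of(k,s)[:2]:
        l=d["location"];print(k,round(d["conf"],2),np.round([l[1]*560,l[0]*420]),np.round(at_z(s2,l,z),4))
st=arm.sense();print(st["time"],st["wrist_force"],st["position"],st["ee_rot"],st["opening"])
E
```

```text
[-3.14155186e+00 -1.38030170e-05  2.72477076e+00]
-0.541052068118242 [-2.75501494e-01  2.76700589e-01  1.48986268e+00 -4.44089210e-16
  1.37502938e+00  1.83634690e+00] [-1.30096717e-01  6.47387742e-01  1.39461254e+00 -4.44089210e-16
  1.09959237e+00  2.88175168e+00]
2.600540585471551 [-0.27550149  0.27670059  1.48986268  0.          1.37502938 -1.30524575] [-0.13009672  0.64738774  1.39461254  0.          1.09959237 -0.25984098]
tile 0.88 [267. 249.] [0.4128 0.0452 0.018 ]
tile 0.8 [209. 114.] [0.6044 0.0119 0.018 ]
pivot 0.9 [274.  84.] [ 0.5888 -0.0725  0.048 ]
knob 0.92 [283. 193.] [ 0.482  -0.0204  0.067 ]
lever_mid 0.56 [276. 161.] [ 0.5157 -0.0306  0.044 ]
clip 0.88 [276.  86.] [ 0.588  -0.0744  0.027 ]
4.175 [-0.62239324 -0.13499885 -0.36300757] [ 0.48499118 -0.01501052  0.24999066] [ 3.14158352e+00  2.66168867e-05 -5.41070385e-01] 0.04974965734668402
```

View pics/w1.png

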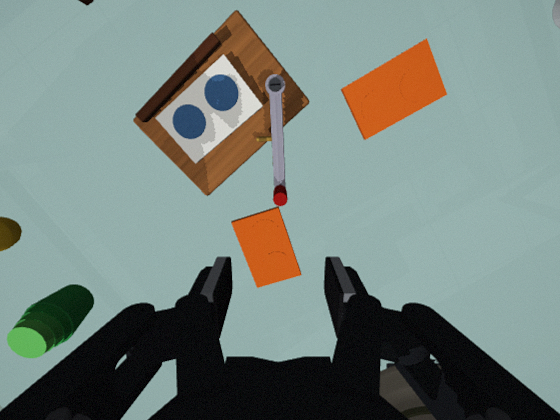

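The wrist view shows the knob at (280,192) and the pivot at (274,84), which agrees with the fixed cameras. I take the half-turned wrist branch because it has ample joint range, look once more, and then straddle the knob.

```bash
python3 - <<'E'
from h import *
t=np.radians(60.7)
arm.reach([.484,-.018,.18],[np.pi,0,t+np.pi/2])
s,s2=wrist();save(s,"w2.png")
P=[];
for k,z in dict(pivot=.048,knob=.067,tile=.018,board=0,lever_mid=.044).items():
    for d in cams.landmark_of(k,s)[:2]:
        l=d["location"];print(k,round(d["conf"],2),np.round([l[1]*560,l[0]*420]),np.round(at_z(s2,l,z),4))
for d in cams.silhouettes("knob",s)[:1]:
    m=d["pixels"];r,c=np.nonzero(m);print(c.min(),c.max(),r.min(),r.max())
st=arm.sense();print(st["time"],st["wrist_force"],st["joints"])
E
```

```text
pivot 0.74 [280. 306.] [ 0.5883 -0.0741  0.048 ]
knob 0.9 [282. 205.] [ 0.4822 -0.0131  0.067 ]
tile 0.71 [300. 100.] [0.4094 0.0482 0.018 ]
tile 0.71 [164. 277.] [ 0.5044 -0.1852  0.018 ]
lever_mid 0.74 [277. 238.] [ 0.5169 -0.0381  0.044 ]
lever_mid 0.17 [ 22. 335.] [ 0.4776 -0.3572  0.044 ]
270 303 193 311
7.2 [ 0.13070745 -1.03741314 -0.58289957] [-2.82227747e-01  3.14283032e-01  1.56080739e+00  2.80982558e-05
  1.26648505e+00 -1.34155403e+00]
```

View pics/w2.png

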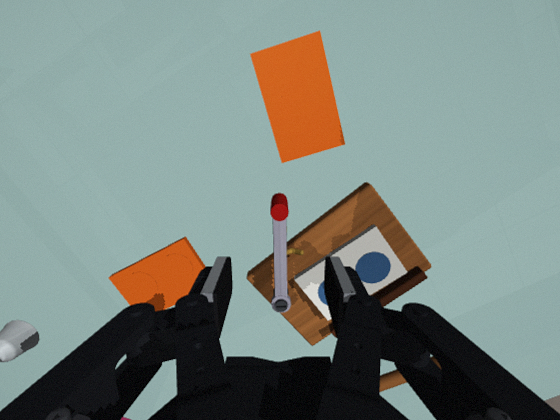

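```bash
cat >> h.py <<'E'
P=np.array([.5885,-.0745]);R=.1204;Z=.051
def pose(t,z=Z):
    t=np.radians(t);return [P[0]-R*np.sin(t),P[1]+R*np.cos(t),z],[np.pi,0,t+np.pi/2]
def force(n=10,dt=.01):
    f=[]
    for _ in range(n): f.append(arm.sense()["wrist_force"]);arm.dwell(dt)
    return np.mean(f,0),np.std(f,0)
def tang(f,t):   # + = resistance to closing (reaction on the tool)
    t=np.radians(t);return -(f[0]*np.cos(t)+f[1]*np.sin(t)), -f[0]*np.sin(t)+f[1]*np.cos(t)
def go(t,feed=.06,guard=None):
    p,o=pose(t);return arm.move_straight(p,feed=feed,rot=o,guard=guard)
E
python3 - <<'E'
from h import *
p,o=pose(61.2)
arm.move_straight(p[:2]+[.11],feed=.15,rot=o)
print(arm.move_straight(p,feed=.08,guard=8),arm.sense()["time"])
fingers.command_gripper(.024,20)
f,sd=force(20);np.save("tare.npy",f);st=arm.sense();print("tare",f,sd,st["time"],st["opening"],st["grip_force"])
for t in(56,50,44,38):
    print(go(t,guard=12),t);g,_=force(5);print(np.round(tang(g-f,t),2),arm.sense()["time"])
s,s2=wrist();save(s,"w3.png")
E
```

```text
False 8.7
tare [-0.16902456 -0.11730666  0.09567298] [0.54875758 0.5741073  0.5308443 ] 9.2333 0.024024593108050676 0.0
False 56
[-0.17 -0.14] 9.6083
False 50
[-0.16  0.29] 10.0083
False 44
[-0.28 -0.01] 10.4083
False 38
[ 0.21 -0.06] 10.8083
```

View pics/w3.png

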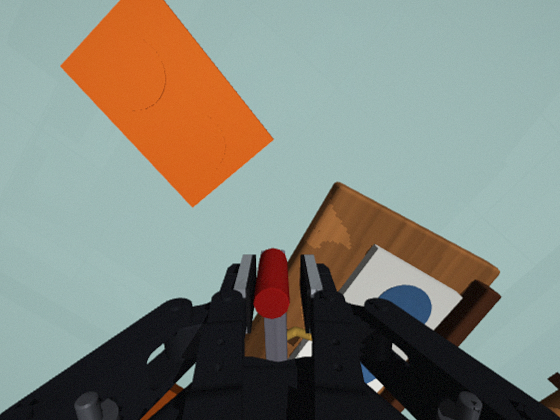

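The knob is caged between the fingers at about (272,285) and the lever is following. Now I feel for the press.

```bash
python3 - <<'E'
from h import *
f=np.load("tare.npy");L=[]
go(30,guard=12);go(23,feed=.04,guard=12)
t=23.;n=0
while t>-6:
    g,_=force(20,.004);F,r=tang(g-f,t);L.append((round(t,2),round(F,2),round(r,2)))
    if F>5.0:break
    t-=1. if F<1.3 else (.5 if F<3 else .25)
    if go(t,feed=.02,guard=7): print("guard");break
g,_=force(40,.005);print(tang(g-f,t),t,arm.sense()["time"]);print(L)
E
```

```text
(np.float64(4.6469852769982145), np.float64(-1.153373198394258)) 8.25 16.2583
[(23.0, np.float64(0.11), np.float64(0.01)), (22.0, np.float64(0.24), np.float64(0.48)), (21.0, np.float64(-0.57), np.float64(-0.4)), (20.0, np.float64(-0.82), np.float64(-0.77)), (19.0, np.float64(-0.35), np.float64(0.64)), (18.0, np.float64(0.57), np.float64(0.6)), (17.0, np.float64(0.28), np.float64(-0.15)), (16.0, np.float64(-0.44), np.float64(-0.26)), (15.0, np.float64(-0.62), np.float64(1.19)), (14.0, np.float64(0.06), np.float64(1.03)), (13.0, np.float64(0.01), np.float64(-0.56)), (12.0, np.float64(-0.39), np.float64(0.19)), (11.0, np.float64(0.33), np.float64(-0.09)), (10.0, np.float64(-0.27), np.float64(0.85)), (9.0, np.float64(1.49), np.float64(-0.14)), (8.5, np.float64(3.79), np.float64(-0.66)), (8.25, np.float64(5.23), np.float64(-1.35))]
```

```bash
python3 - <<'E'
from h import *
f=np.load("tare.npy");t=8.25
g,_=force(60,.008);F=tang(g-f,t)[0]+.1;print("now",F)
for i in range(4):
    d=(5.65-F)/1.7
    if abs(d)<.2: break
    t-=np.degrees(np.clip(d,-.5,.5)*1e-3/R);go(t,feed=.01,guard=4)
    g,_=force(60,.008);F=tang(g-f,t)[0]+.1;print(t,F,F*1.6)
a=arm.sense()["time"];g,_=force(130,.01);print("hold",(tang(g-f,t)[0]+.1)*1.6,a,arm.sense()["time"])
s,_=wrist();save(s,"w4.png");s=cams.snapshot("top");save(s,"t4.png");s=cams.snapshot("side");save(s,"s4.png")
np.save("t.npy",t)
a=[cv2.resize(cv2.imread("pics/"+n)[y:y+130,x:x+174],(400,300),interpolation=3) for n,x,y in(("t4.png",225,145),("s4.png",195,145))]
b=np.hstack(a);cv2.imwrite("pics/c4.png",b)
E
```

```text
now 4.752209086558148
8.012060716307797 5.2455531326535425 8.392885012245669
7.89884448347489 5.77427865331174 9.238845845298783
hold 9.187860536613123 18.2583 19.3417
```

View pics/c4.png

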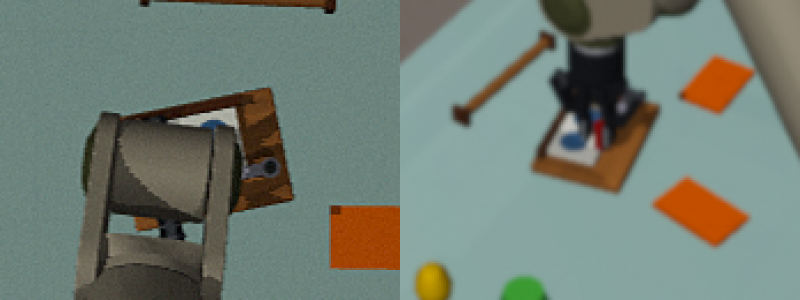

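View pics/w4.png

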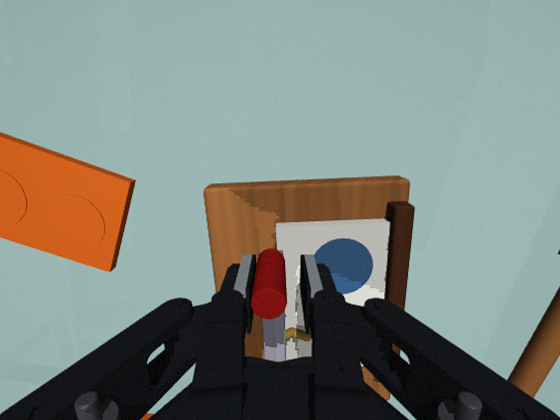

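The tile lies along the fence, with its edge at column 388 and the fence face at 388. The press held about 9.2 N for over a second. Now I swing back and release.

```bash
python3 - <<'E'
from h import *
t=float(np.load("t.npy"))
for a in(t+2,t+5,t+9):go(a,feed=.02,guard=12)
for a in(22,28,34,40,46,52,58,63.1):print(go(a,feed=.05,guard=12),end=" ")
go(61.3,feed=.02)
fingers.command_gripper(.05)
p,o=pose(61.3,.2);arm.move_straight(p,feed=.12)
arm.reach([.30,.15,.30],[np.pi,0,2.6])
s=cams.snapshot("top");save(s,"t5.png");s2=cams.snapshot("side")
for k,z in(("knob",.067),("pivot",.048)):
    d=cams.landmark_of(k,s)[0];print(k,at_z(s,d["location"],z))
a=cv2.resize(s["color"][130:310,230:410],(400,400),interpolation=3);b=cv2.resize(s2["color"][140:260,220:340],(400,400),interpolation=3)
cv2.imwrite("pics/c5.png",np.hstack([a,b])[...,::-1]);print(arm.sense()["time"])
E
```

```text
False False False False False False False False knob [ 0.48263326 -0.0149474   0.067     ]
pivot [ 0.59076579 -0.07785315  0.048     ]
27.3583
```

View pics/c5.png

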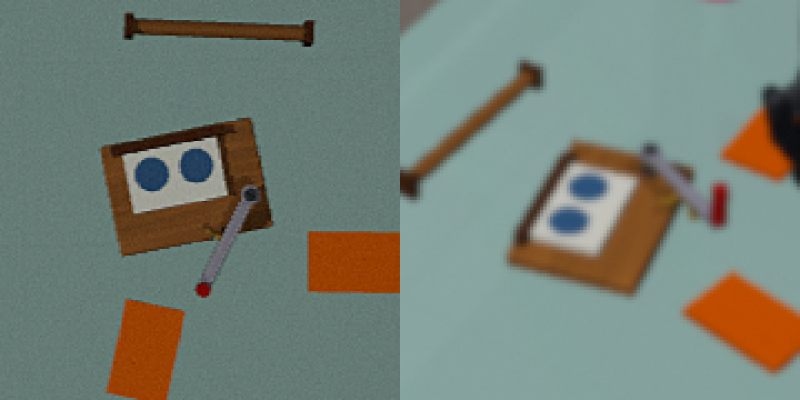

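The clip is back where it began and the tile looks flush. I take one close look to confirm there is no gap.

```bash
python3 - <<'E'
from h import *
arm.reach([.50,.02,.28],[np.pi,0,np.radians(10.5)+np.pi/2-np.pi])
s,_=wrist();save(s,"w6.png");print(arm.sense()["time"])
m=s["color"].min(2)>140
for d in cams.silhouettes("tile",s)[:3]:
    r,c=np.nonzero(d["pixels"]);print(d["conf"],cv2.minAreaRect(np.c_[c,r].astype(np.float32)))
E
```

```text
30.4917
0.77 ((333.94915771484375, 206.71701049804688), (74.96051025390625, 48.88382339477539), 23.498565673828125)
0.61 ((196.97474670410156, 158.5281524658203), (83.82622528076172, 54.2793083190918), 86.93350982666016)
0.61 ((298.4242248535156, 24.54874038696289), (56.46379852294922, 62.241886138916016), 12.264772415161133)
```

View pics/w6.png

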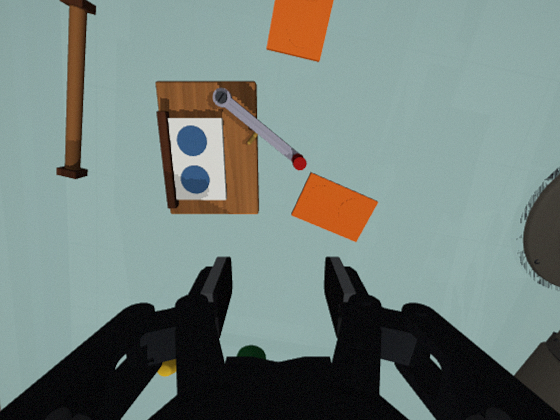

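The tile lies flush along the fence (columns 168–173, rows 118–202), with no board showing between them. The lever is open and the robot is clear of everything.

```bash
python3 -c "
from station import hand_in;print(hand_in())"
```

```text
the job is handed in; nothing more can be done
None
```

The job is handed in: I pressed the tile flush against the back fence at about 9.2 N for just over a second, then swung the clip back to about where it began and released it, and the last close look showed no gap.

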